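Feel out the loose tap handles

ROBOT

A 6-joint arm with a two-finger parallel gripper is mounted at the origin on the work surface. World frame = base frame: x ahead of the robot, y to its left, z up, the work surface at z = 0. Lengths are in mm, angles in degrees, forces in N, time in s.
With the tool pointing down it reaches from about 300 to 850 mm from the base axis. Payload 4.2 kg.
Tool frame: the origin (TCP) lies on the centre line of the jaws, within the pads' length; the fingertips stand 22 mm ahead of it and the grasp point (between the pads) lies 3 mm ahead of it (manip.tip_extent is the distance from the TCP to the fingertips, in mm); z points along the fingers, y is the direction in which the jaws open and shut (so a half turn about z gives the same grasp; the last joint's range is limited). The gripper opens to 91 mm and grips with 3 to 60 N. Pads are 32 mm wide; open, the fingers measure 118 mm over their backs; the gripper's body (76 mm by 178 mm) begins 60 mm behind the grasp point.
Start: joints at [-78.266, 18.312, 89.639, -0, 72.044, -1.146], TCP at [128.176, -560.549, 199.676] pointing down, gripper open.
Joint ranges: [-177.97, 177.97], [-48.28, 115.42], [12.27, 149.76], [-77.06, 257.06], [2.81, 150.46], [-146.56, 146.56]. Speed limits (degrees/s): [147.25, 147.25, 180, 180, 180, 180].

INTERFACE

Orientations are given as [roll, pitch, yaw] about the fixed x, y, z axes, in that order (R = Rz(yaw) Ry(pitch) Rx(roll)).
In Python, from rig import manip gives the robot as it stands.
- The arm moves only by the tool drive_tool, never from a script. Its argument "commands" is one flat list of numbers, 4 for each row, row after row: the shift along the tool's x, y, z normalised to -1 to 1, where 1 is 0.1 m, then the turn about the tool's z normalised to -1 to 1, where 1 is 2 pi rad. A call has 1 to 5 rows; each row shifts and turns the commanded pose from where the row before left it, along the tool's axes as they then stand; what a row does not reach is not made up. A row lasts 1/10 s, in which the tool goes at most 50 mm and 8.59 degrees, less where a joint would pass 70% of its speed; a pose out of reach is approached as far as the arm can. A call with a number of a shift or a turn outside -1 to 1 is refused whole. A call with a gripper value outside its range is refused whole. "grip" is the closure, from -1 (fully open) to 1 (shut), so that 0 is half open, set as the call begins (left out, the last holds). The fingers move at their own pace and stop on an object; "grip_force" is the grip in N (left out, the last holds). Time passes only in rows, so rows that do not move let the fingers close. It gives the time, the measured TCP pose, the force and the opening at its end, in the units of the state.
- manip.state(): the state, without advancing time (a new reading comes with each control period).
- manip.camera(name): name is "side" or "top" or "wrist"; returns a dict with "pixels" (480x640x3 uint8, red, green, blue), "mtx" (3x3 intrinsics, pixels), "dist" ([k1, k2, p1, p2, k3] as OpenCV has them; the pictures are not rectified), "eye" and "attitude" of the camera in the world. Camera axes: x right, y down, z forward; pixel columns grow to the right and rows downward; lengths in mm; the calibration is good to about 2 mm. A picture is of the moment at which its call begins. There is no depth.
- manip.hand_in(): hands the job in, once; it reports no verdict.
Trained networks look in a picture, given as the dict that the camera call returned (one of the last four; its "shot" number tells which), for a name from the list of things; names that differ only in an ending like _2 or _b are one class to them, and where a whole thing is asked for, a point or a joint stands for the part that bears it (a point fixed in the world has none). Each returns a list of dicts, best first, with "conf" (0 to 1); they miss things now and then, are a little off and sometimes report something else, mostly with a low value. They report only what shows in the picture. A call takes as long as a camera call. They do not tell look-alikes from the thing itself.
- manip.spot_in(name, picture): "rect" ([left, top, right, bottom] in pixels, round what is visible of it).
The state is a dict: "clock": time; "q": joint angles; "qvel": joint speeds; "effort": joint torques, N m; "position": TCP position; "tcp_rot": TCP orientation; "contact_force": force on the tool from outside, world axes, zero at the start; "wrist_torque": the same for the moment, N m; "gripper_width": opening from 0.0 (shut) to 1.0 (fully open).
Only numpy, scipy, OpenCV 4.12 (cv2) and the standard library are available. Lean on these libraries where they do the work, as an engineer would, in place of code of your own. Each camera call takes 0.05 s, during which the arm holds its last target.

TASK

The four lever handles on the sample deck look alike, but two of them have lost the hidden snap sleeve on the valve stem, so they wobble and come off. Wiggle the handles gently from side to side to feel which two are loose, then lift those off and set them down softly, upright, in the grey repair tray with the blue felt floor. Leave the two sound ones seated without forcing or tugging at them, keep the valves shut, and disturb nothing else on the table.

Things in the scene. Friction and masses are not known exactly. Their poses are not given: they have to be found in the camera images.
- deck: Sample deck, fixed: marble slab 140 x 460 mm (own x, y), top 68 mm above the table. Origin on the table under its centre, y along the row. It carries four deck valves at deck y = +150, +50, -50, -150 mm, x = 0: chrome rose 52 mm across up to z = 74 mm, brass bonnet 34 mm across up to z = 88 mm. A square stem, hidden in the handle, stands on each bonnet up to z = 114 mm.
- handle_1_mid (a point): Centre, half-way up, of the hub of the lever handle on the valve at deck y = +150 mm. Four chrome handles, all alike: square hub 34 x 34 mm, flat sides along own x and y, 48 mm tall (foot 24 mm below this point, on the bonnet: it starts 112 mm above the table). A flat lever at the top (15 wide, 8 thick, under side 38 mm above the foot) reaches 74 mm from the axis along own -x. 0.14 to 0.26 kg.
- handle_2_mid (a point): The same point of the handle at deck y = +50 mm. At the start the handles' axes lie along the deck's. In the foot of each hub is a blind square socket, 30 mm deep, over the valve's stem.
- handle_3_mid (a point): The same point of the handle at deck y = -50 mm. A sound handle has 0.5 mm of room on each side (about 1 mm of play in all, side to side); it can float up 3 mm, then its sleeve holds it fast. A loose one has 2.25 mm on each side (about 4.5 mm of play in all) and lifts straight off. At rest all sit centred and look the same.
- handle_4_mid (a point): The same point of the handle at deck y = -150 mm.
- tray: Grey repair tray with a blue felt floor, fixed to the table, empty. Origin on the table under its centre. Floor 6 mm above the table, inside 162 mm along its x and 242 mm along its y; walls 4 mm thick, rim 26 mm above the table.
- stem_a (a joint): Turn of the stem of one of the four valves, rad: 0 shut (as it starts), 1.57 fully open, turned anticlockwise from above; stiff (0.4 N m), rigid sideways. The four stems stand under the handles in an order that changes and is not told.
- stem_b (a joint): Turn of another of the four stems, the same.
- stem_c (a joint): Turn of another of the four stems, the same.
- stem_d (a joint): Turn of another of the four stems, the same.
- pattern_1: Bystander: white plaster pattern, round, 86 mm across the foot, 125 mm tall. Origin under its centre.
- pattern_2: Bystander: a second plaster pattern, the same.
- block_1: Bystander: dark wooden printing block 70 x 110 x 24 mm. Origin under its centre.
- block_2: Bystander: dark wooden printing block 60 x 90 x 24 mm. Origin under its centre.
- cross_handle: Bystander: chrome cross handle with four white ball tips, 80 mm across, 46 mm tall, standing near the tray; not one to be checked. Origin under its centre.
- flange: Bystander: loose chrome flange ring, 48 mm across, 7 mm thick, lying on the deck slab on the lever side (deck -x), midway between the two middle valves. Origin under its centre.
- shower_head: Bystander: round chrome shower head standing face down, 80 mm across, 63 mm tall. Origin under its centre.
- soap_dish: Bystander: white round soap dish, 110 mm across, 26 mm tall. Origin under its centre.
Not all that is in view belongs to the job. What is shaped like the part that bears handle_4_mid but green is not meant. Leave any orange or yellow look-alike of the part that bears handle_2_mid alone.

How it is judged (in metres and radians):
On the way, in this order (a step that is already met when the one before it is completed fails the run):
1. a loose handle has been wiggled aside on its stem, still seated and held in the fingers (hub centre over 1.5 mm from where it began, which only a loose one allows) (((distance of handle_1_mid from where it was at the start of the episode above 0.0015 m and z of handle_1_mid in the frame of deck below 0.1135 m and contact force between handle_1 and the fingers above 1 N) or (distance of handle_2_mid from where it was at the start of the episode above 0.0015 m and z of handle_2_mid in the frame of deck below 0.1135 m and contact force between handle_2 and the fingers above 1 N) or (distance of handle_3_mid from where it was at the start of the episode above 0.0015 m and z of handle_3_mid in the frame of deck below 0.1135 m and contact force between handle_3 and the fingers above 1 N) or (distance of handle_4_mid from where it was at the start of the episode above 0.0015 m and z of handle_4_mid in the frame of deck below 0.1135 m and contact force between handle_4 and the fingers above 1 N))), for 0.04 s.
2. a loose handle has been lifted clear of its valve in the fingers (((z of handle_1_mid in the frame of deck above 0.145 m and contact force between handle_1 and the fingers above 1 N) or (z of handle_2_mid in the frame of deck above 0.145 m and contact force between handle_2 and the fingers above 1 N) or (z of handle_3_mid in the frame of deck above 0.145 m and contact force between handle_3 and the fingers above 1 N) or (z of handle_4_mid in the frame of deck above 0.145 m and contact force between handle_4 and the fingers above 1 N))), for 0.1 s.
3. a loose handle stands upright in the repair tray (((x of handle_1_mid in the frame of tray between -0.078 and 0.078 m and y of handle_1_mid in the frame of tray between -0.118 and 0.118 m and z of handle_1_mid in the frame of tray between 0.024 and 0.036 m and angle between handle_1_mid's own z axis and vertical below 0.15 rad) or (x of handle_2_mid in the frame of tray between -0.078 and 0.078 m and y of handle_2_mid in the frame of tray between -0.118 and 0.118 m and z of handle_2_mid in the frame of tray between 0.024 and 0.036 m and angle between handle_2_mid's own z axis and vertical below 0.15 rad) or (x of handle_3_mid in the frame of tray between -0.078 and 0.078 m and y of handle_3_mid in the frame of tray between -0.118 and 0.118 m and z of handle_3_mid in the frame of tray between 0.024 and 0.036 m and angle between handle_3_mid's own z axis and vertical below 0.15 rad) or (x of handle_4_mid in the frame of tray between -0.078 and 0.078 m and y of handle_4_mid in the frame of tray between -0.118 and 0.118 m and z of handle_4_mid in the frame of tray between 0.024 and 0.036 m and angle between handle_4_mid's own z axis and vertical below 0.15 rad))), for 0.2 s.
At the end, for the whole second after the job is handed in: Two handles (only the loose ones come off) stand upright (within 0.15 rad) and at rest on the floor of the repair tray, hub centres inside its walls; the other two are fully seated on the valves where they began (hub centre within 6 mm of its start, tilted less than 0.08 rad) (((x of handle_1_mid in the frame of tray between -0.078 and 0.078 m and y of handle_1_mid in the frame of tray between -0.118 and 0.118 m and z of handle_1_mid in the frame of tray between 0.024 and 0.036 m and angle between handle_1_mid's own z axis and vertical below 0.15 rad) or (distance of handle_1_mid from where it was at the start of the episode below 0.006 m and angle between handle_1_mid's own z axis and vertical below 0.08 rad)) and ((x of handle_2_mid in the frame of tray between -0.078 and 0.078 m and y of handle_2_mid in the frame of tray between -0.118 and 0.118 m and z of handle_2_mid in the frame of tray between 0.024 and 0.036 m and angle between handle_2_mid's own z axis and vertical below 0.15 rad) or (distance of handle_2_mid from where it was at the start of the episode below 0.006 m and angle between handle_2_mid's own z axis and vertical below 0.08 rad)) and ((x of handle_3_mid in the frame of tray between -0.078 and 0.078 m and y of handle_3_mid in the frame of tray between -0.118 and 0.118 m and z of handle_3_mid in the frame of tray between 0.024 and 0.036 m and angle between handle_3_mid's own z axis and vertical below 0.15 rad) or (distance of handle_3_mid from where it was at the start of the episode below 0.006 m and angle between handle_3_mid's own z axis and vertical below 0.08 rad)) and ((x of handle_4_mid in the frame of tray between -0.078 and 0.078 m and y of handle_4_mid in the frame of tray between -0.118 and 0.118 m and z of handle_4_mid in the frame of tray between 0.024 and 0.036 m and angle between handle_4_mid's own z axis and vertical below 0.15 rad) or (distance of handle_4_mid from where it was at the start of the episode below 0.006 m and angle between handle_4_mid's own z axis and vertical below 0.08 rad)) and (distance of each of handle_1_mid, handle_2_mid from where it was at the start of the episode above 0.1 m or distance of each of handle_1_mid, handle_3_mid from where it was at the start of the episode above 0.1 m or distance of each of handle_1_mid, handle_4_mid from where it was at the start of the episode above 0.1 m or distance of each of handle_2_mid, handle_3_mid from where it was at the start of the episode above 0.1 m or distance of each of handle_2_mid, handle_4_mid from where it was at the start of the episode above 0.1 m or distance of each of handle_3_mid, handle_4_mid from where it was at the start of the episode above 0.1 m) and linear speed of each of handle_1, handle_2, handle_3, handle_4 below 0.03 m/s); the robot touches nothing.
It fails at once if a handle is forced against its valve stem with more than 25 N (contact force between any of stem_a, stem_b, stem_c, stem_d and anything else above 25 N).
It fails at once if a sound handle is tugged upwards against its sleeve (a handle is raised 2 to 6 mm while over 10 N acts on a stem) (contact force between any of stem_a, stem_b, stem_c, stem_d and anything else above 10 N and (z of handle_1_mid in the frame of deck between 0.114 and 0.118 m or z of handle_2_mid in the frame of deck between 0.114 and 0.118 m or z of handle_3_mid in the frame of deck between 0.114 and 0.118 m or z of handle_4_mid in the frame of deck between 0.114 and 0.118 m)).
It fails at once if a valve is turned open by more than 0.35 rad (value of joint any of stem_a, stem_b, stem_c, stem_d above 0.35 rad).
It fails at once if a handle hits the tray with more than 25 N (dropped or slammed) (contact force between any of handle_1, handle_2, handle_3, handle_4 and tray above 25 N).
It fails at once if a bystander is shifted by more than 20 mm (distance of any of pattern_1, pattern_2, block_1, block_2, cross_handle, flange, shower_head, soap_dish from where it was at the start of the episode above 0.02 m).
It also fails if it takes over 72 s, if anything falls off the work surface, if the arm or the gripper's body presses on something with over 40 N, if the wrist force passes 120 N, or if a joint passes its speed limit or range.

## Working session

There is one attempt and no reset: what is moved stays moved. The work goes in short steps, Python scripts to look and compute and a tool call to move; the robot and the scene stay as the last step left them, time stands still between calls to the robot, and variables do not carry over. Pictures are saved under pics/ and viewed, and the job is handed in when it is done.

Besides the shell and the picture viewer there is one more tool, called after "Call:" as name(argument=value, ...), one argument or row to a line, values as JSON. drive_tool: Moves the arm, as the interface text tells. Scaled input: -1 to 1 covers 0.1 m each way for a shift and 2 pi rad each way for a turn. Its arguments: {"type":"object","properties":{"commands":{"type":"array","items":{"type":"number","minimum":-1,"maximum":1}},"grip":{"type":"number"},"grip_force":{"type":"number"}},"required":["commands"]}

```bash
ls; mkdir -p pics
python3 - <<'E'
from rig import manip
import cv2
print(manip.state())
for n in ("top","side","wrist"):
    p=manip.camera(n)
    cv2.imwrite(f"pics/{n}0.png",p["pixels"][:,:,::-1])
    print(n,p["mtx"],p["dist"],p["eye"],p["attitude"],p["shot"])
    for t in ("handle_1_mid","tray","deck","flange","cross_handle"):
        print(t,[(round(d["conf"],2),[round(v) for v in d["rect"]]) for d in manip.spot_in(t,p)])
E
```

```text
pics
{'clock': 0.0, 'q': array([-7.82676110e+01,  1.83527583e+01,  8.97100269e+01,  2.47385761e-03,
        7.20435024e+01, -1.14567676e+00]), 'qvel': array([-0.01212615,  0.02338789,  0.02617743, -0.10651779,  0.03466563,
       -0.00643024]), 'effort': array([ 1.48812996e-03, -4.12459874e+01, -2.31974065e+01,  7.29461946e-02,
        4.56082437e-02, -1.34655043e-04]), 'position': array([ 128.05741873, -559.98434586,  198.7845837 ]), 'tcp_rot': array([-1.79893781e+02, -4.47663701e-03,  1.28772967e+01]), 'contact_force': array([-0.01411505, -0.86505801,  0.78241458]), 'wrist_torque': array([-0.01322129, -0.00425302,  0.04545453]), 'gripper_width': 0.9998818610432332}
top [[499.2093648    0.         321.44610801]
 [  0.         499.2093648  245.42790025]
 [  0.           0.           1.        ]] [0.00482106 0.         0.         0.         0.        ] [ 283.75715574  -78.49775291 1316.71624146] [-170.96829189    0.95995926  -89.15189516] 1
handle_1_mid [(0.66, [266, 229, 278, 266]), (0.66, [384, 209, 406, 246])]
tray [(0.79, [101, 222, 210, 303])]
deck [(0.88, [239, 190, 424, 273])]

[... 238 characters left out ...]
   ]] [0.0366087 0.        0.        0.        0.       ] [  75.57648982 1056.31605422 1032.00763742] [-1.27762343e+02  1.50158562e-02 -1.60500951e+02] 2
handle_1_mid [(0.87, [300, 252, 333, 272])]
tray [(0.85, [221, 324, 336, 436])]
deck [(0.71, [278, 201, 348, 307])]
flange [(0.55, [323, 241, 337, 248])]
cross_handle [(0.83, [208, 301, 231, 326])]
wrist [[341.10665742   0.         320.52517612]
 [  0.         341.10665742 237.97853626]
 [  0.           0.           1.        ]] [-0.03777954  0.          0.          0.          0.        ] [ 204.2030525  -542.9249435   383.75079554] [ 1.64002346e+02  2.58898402e-02 -7.71196878e+01] 3
handle_1_mid []
tray []
deck []
flange []
cross_handle []
```

View pics/top0.png

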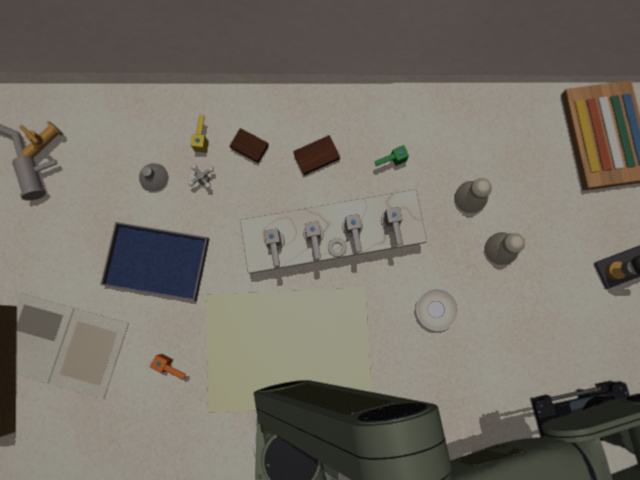

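View pics/side0.png

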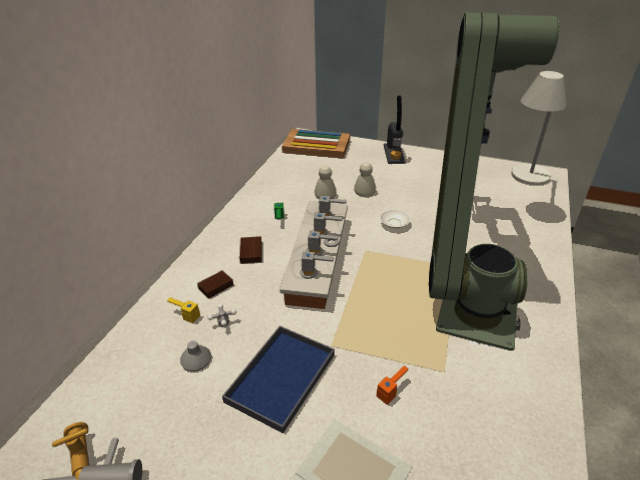

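Run:
```python
import cv2
a=cv2.imread("pics/top0.png")
cv2.imwrite("pics/topc.png",cv2.resize(a[150:310,90:440],None,fx=2.28,fy=2.28,interpolation=cv2.INTER_CUBIC))
a=cv2.imread("pics/side0.png")
cv2.imwrite("pics/sidec.png",cv2.resize(a[190:320,250:370],None,fx=4.5,fy=4.5,interpolation=cv2.INTER_CUBIC))
```

```text
(no output)
```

View pics/topc.png

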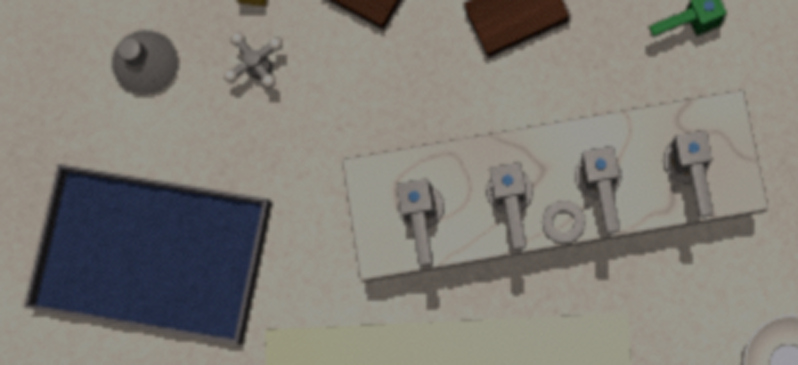

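View pics/sidec.png

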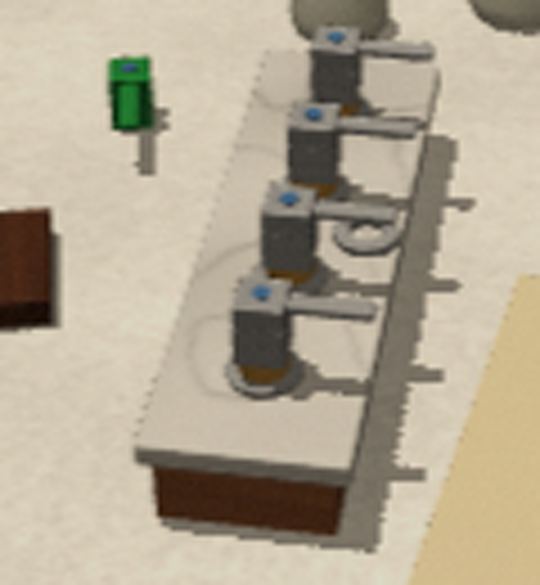

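The top view shows four chrome handles with blue caps at about (271,236), (313,229), (353,222) and (394,215), all on the marble slab. The green (400,155), yellow (198,140) and orange (162,364) look-alikes are off the deck and not meant. The tray is at (156,262) and the flange at (337,247). Next I'll measure their positions.

```bash
cat > h.py <<'E'
import numpy as np,cv2
from scipy.spatial.transform import Rotation as Ro
def cam(p):
    R=Ro.from_euler("xyz",p["attitude"],degrees=True).as_matrix(); return R,np.array(p["eye"])
def world(p,uv,z):
    R,e=cam(p)
    n=cv2.undistortPoints(np.array(uv,float).reshape(-1,1,2),p["mtx"],np.array(p["dist"])).reshape(-1,2)
    d=np.c_[n,np.ones(len(n))]@R.T
    return e+d*((z-e[2])/d[:,2])[:,None]
def proj(p,X):
    R,e=cam(p); Y=(np.atleast_2d(X)-e)@R
    return cv2.projectPoints(Y,np.zeros(3),np.zeros(3),p["mtx"],np.array(p["dist"]))[0].reshape(-1,2)
def caps(p,box):
    x0,y0,x1,y1=box; a=p["pixels"][y0:y1,x0:x1].astype(int)
    w=np.clip(a[...,2]-a[...,0]-15,0,None).astype(float)
    m=(w>8).astype(np.uint8)
    n,l,s,c=cv2.connectedComponentsWithStats(m)
    o=[]
    for i in range(1,n):
        yy,xx=np.where(l==i); ww=w[yy,xx]
        o.append(((xx*ww).sum()/ww.sum()+x0,(yy*ww).sum()/ww.sum()+y0,len(xx)))
    return o
E
python3 - <<'E'
from h import *
from rig import manip
t=manip.camera("top"); s=manip.camera("side")
c=caps(t,(235,190,430,280)); print(c)
W=world(t,[x[:2] for x in c],136); print(W)
c2=caps(s,(285,190,350,310)); print(c2)
print(world(s,[x[:2] for x in c2],136))
from itertools import combinations
W=W[np.argsort(-W[:,1])]
print(np.diff(W,axis=0),np.linalg.norm(np.diff(W,axis=0),axis=1))
# tray
hsv=cv2.cvtColor(t["pixels"],cv2.COLOR_RGB2HSV)
m=cv2.inRange(hsv,(105,100,20),(130,255,255)); m[:, :95]=0; m[:,220:]=0;m[:210]=0;m[310:]=0
cn=max(cv2.findContours(m,0,1)[0],key=cv2.contourArea)
r=cv2.minAreaRect(cn);b=cv2.boxPoints(r);print(r,world(t,b,6))
# rim
print(world(t,[[116,222],[209,236],[197,302],[102,286]],26))
# slab
print("slab",world(t,[[241,217],[416,190],[426,242],[248,271]],68))
E
```

```text
[(np.float64(393.86409736308315), np.float64(214.3002028397566), 18), (np.float64(353.062124248497), np.float64(221.47895791583167), 16), (np.float64(312.19747899159665), np.float64(228.5), 15), (np.float64(271.2392776523702), np.float64(235.5643340857788), 14)]
[[ 549.31066263 -229.56053265  136.        ]
 [ 530.52993432 -131.30122122  136.        ]
 [ 512.16201415  -33.04551482  136.        ]
 [ 493.71450912   65.2618026   136.        ]]
[(np.float64(324.1170212765957), np.float64(197.63829787234042), 6), (np.float64(319.12068965517244), np.float64(214.57327586206895), 6), (np.float64(313.7653429602888), np.float64(233.54151624548737), 7), (np.float64(307.5813953488372), np.float64(254.5016611295681), 8)]
[[ 545.73553586 -230.33781773  136.        ]
 [ 527.31332171 -132.43311158  136.        ]
 [ 507.96055591  -33.51344314  136.        ]
 [ 489.4526137    64.99344656  136.        ]]
[[ 18.44750503 -98.30731741   0.        ]
 [ 18.36792017 -98.25570641   0.        ]
 [ 18.78072831 -98.25931142   0.        ]] [100.02319281  99.95781276 100.03803295]
((154.5675811767578, 261.0946044921875), (89.26866149902344, 59.18363571166992), 9.462322235107422) [[384.40983835 515.65551138   6.        ]
 [541.92679636 502.38560534   6.        ]
 [504.69327102 262.33474804   6.        ]
 [348.95674616 279.86262426   6.        ]]
[[544.94702283 492.48955559  26.        ]
 [510.16500596 242.9298293   26.        ]
 [336.82737597 265.29623337  26.        ]
 [374.80625902 515.54213402  26.        ]]
slab [[ 553.2031334   152.65098931   68.        ]
 [ 629.0911813  -295.49024717   68.        ]
 [ 493.91409988 -318.67101109   68.        ]
 [ 414.4853254   129.39311667   68.        ]]
```

Call:
drive_tool(
  commands=[0.438, -0.207, 0, 0, 0.438, -0.207, 0, 0, 0.438, -0.207, 0, 0, 0.438, -0.207, 0, 0, 0.438, -0.207, 0, 0],
  grip=-0.19,
  grip_force=5,
)

```text
clock: 1.5
position: [319.9, -409.6, 199.9]
tcp_rot: [180.0, -0.0, 12.9]
contact_force: [-0.1, -0.8, -0.4]
gripper_width: 0.608
```

Call:
drive_tool(
  commands=[0.438, -0.207, 0, 0, 0.438, -0.207, 0, 0, 0.438, -0.207, 0, 0, 0.438, -0.207, 0, 0, 0.438, -0.207, 0, 0],
)

```text
clock: 2.0
position: [510.4, -259.7, 199.9]
tcp_rot: [180.0, -0.0, 12.9]
contact_force: [0.9, -0.4, 0.3]
gripper_width: 0.591
```

Call:
drive_tool(
  commands=[0.438, -0.207, 0, 0, 0, 0, 0, 0.0063, 0, 0, 0, 0, 0, 0, 0, 0],
)

```text
clock: 2.4
position: [546.7, -231.4, 199.5]
tcp_rot: [180.0, 0.0, 10.6]
contact_force: [0.4, -0.2, 0.1]
gripper_width: 0.599
```

Run:
```python
from h import *
from rig import manip
p=manip.camera("wrist"); t=manip.camera("top")
cv2.imwrite("pics/w1.png",p["pixels"][:,:,::-1]); cv2.imwrite("pics/t1.png",t["pixels"][:,:,::-1])
s=manip.state(); print(s["position"],s["tcp_rot"],p["eye"],p["attitude"])
c=[x for x in caps(p,(0,0,640,480)) if x[2]>5]; print(c)
print(world(p,[x[:2] for x in c],136))
```

```text
[ 546.37803706 -231.89020824  199.78319631] [1.79989287e+02 7.79486539e-03 1.05619901e+01] [ 623.46471    -216.6823884   383.55433547] [ 1.63967297e+02  2.91819194e-02 -7.93510468e+01]
[(np.float64(392.8300321861847), np.float64(20.449121069571675), 189), (np.float64(62.15320512820513), np.float64(245.76282051282053), 176), (np.float64(188.4294126306492), np.float64(245.76461062858826), 186), (np.float64(319.24440089585664), np.float64(245.65579507278835), 189)]
[[ 706.27945626 -248.64095953  136.        ]
 [ 510.15012342  -33.27141563  136.        ]
 [ 528.75995966 -131.58023487  136.        ]
 [ 547.38190231 -229.86939582  136.        ]]
```

View pics/w1.png

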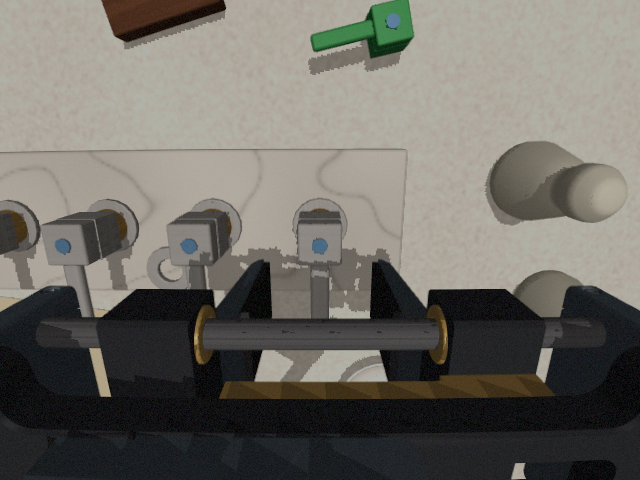

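Wrist view: the handle 4 cap is at (319,246), between the finger tips. All three cameras agree on (547.4,-229.9). Next, shift about 1 mm and descend.

Call:
drive_tool(
  commands=[0.013, -0.012, 0.25, 0, 0, 0, 0.25, 0, 0, 0, 0.2, 0, 0, 0, 0.127, 0, 0, 0, 0, 0],
)

```text
clock: 3.0
position: [546.6, -229.9, 115.4]
tcp_rot: [-179.9, 0.2, 10.6]
contact_force: [-0.5, 0.4, 0.3]
gripper_width: 0.598
```

Run:
```python
from h import *
from rig import manip
p=manip.camera("wrist")
cv2.imwrite("pics/w2.png",p["pixels"][:,:,::-1])
s=manip.state(); print(s["clock"],s["position"],s["tcp_rot"],s["contact_force"],s["wrist_torque"],p["eye"])
c=[x for x in caps(p,(0,0,640,480)) if x[2]>5]; print(c)
print(world(p,[x[:2] for x in c],136))
```

```text
3.05 [ 547.62962414 -230.21549133  116.77308723] [-1.79976543e+02  4.25310458e-02  1.05625638e+01] [0.89511094 0.2092363  1.20780284] [0.01077401 0.04410141 0.01550762] [ 623.89435309 -215.68878583  299.24836881]
[(np.float64(128.47755021662073), np.float64(289.4472233162663), 157), (np.float64(321.48109997240874), np.float64(293.8821852294675), 371)]
[[ 530.72993785 -129.25434543  136.        ]
 [ 547.41581969 -230.03294885  136.        ]]
```

View pics/w2.png

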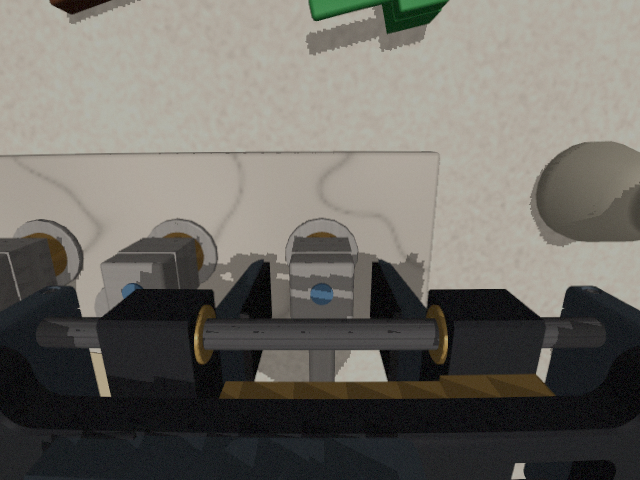

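The hub (cap at 321.5,294) sits centred between the finger inner faces at about 270 and 372. I'll close gently.

Call:
drive_tool(
  commands=[0, 0, 0, 0, 0, 0, 0, 0, 0, 0, 0, 0, 0, 0, 0, 0],
  grip=0.3,
  grip_force=4,
)

```text
clock: 3.45
position: [548.7, -230.1, 117.9]
tcp_rot: [179.9, -0.1, 10.6]
contact_force: [-0.2, -0.9, 3.2]
gripper_width: 0.37
```

```bash
cat > st.py <<'E'
from h import *
from rig import manip
s=manip.state()
y=np.radians(10.6);d=np.array([-np.sin(y),np.cos(y)])
print("clk %.2f pos %s along-decky %.2f w %.4f mm %.2f"%(s["clock"],s["position"].round(2),(s["position"][:2]-[519.7,-82.4])@d,s["gripper_width"],s["gripper_width"]*91))
print("F",s["contact_force"].round(2),"Fy %.2f"%(s["contact_force"][:2]@d),"T",s["wrist_torque"].round(3))
E
python3 st.py
```

```text
clk 3.45 pos [ 548.7  -230.05  117.94] along-decky -150.47 w 0.3700 mm 33.67
F [-0.15 -0.88  3.21] Fy -0.83 T [-0.04   0.02  -0.009]
```

Call:
drive_tool(
  commands=[0, 0, 0, 0, 0, 0, 0, 0],
)

```text
clock: 3.65
position: [548.7, -230.0, 117.9]
tcp_rot: [179.9, -0.1, 10.6]
contact_force: [0.1, -0.6, 5.0]
gripper_width: 0.37
```

Call:
drive_tool(
  commands=[0, 0.005, 0, 0, 0, 0, 0, 0],
)

```text
clock: 3.85
position: [548.7, -230.1, 117.9]
tcp_rot: [180.0, -0.1, 10.6]
contact_force: [-0.3, 0.7, 6.0]
gripper_width: 0.375
```

Call:
drive_tool(
  commands=[0, 0.005, 0, 0, 0, 0, 0, 0],
)

```text
clock: 4.05
position: [548.7, -230.1, 117.8]
tcp_rot: [-180.0, -0.1, 10.6]
contact_force: [-0.3, 1.1, 6.6]
gripper_width: 0.373
```

Call:
drive_tool(
  commands=[0, 0, -0.006, 0, 0, 0, 0, 0],
)

```text
clock: 4.25
position: [548.7, -230.1, 117.8]
tcp_rot: [-180.0, -0.1, 10.6]
contact_force: [0.2, 2.6, 3.5]
gripper_width: 0.374
```

```bash
python3 st.py
```

```text
clk 4.25 pos [ 548.66 -230.13  117.81] along-decky -150.54 w 0.3743 mm 34.07
F [0.23 2.56 3.45] Fy 2.48 T [ 0.623 -0.119 -0.018]
```

Call:
drive_tool(
  commands=[0, 0, -0.005, 0, 0, 0, 0, 0],
)

```text
clock: 4.45
position: [548.3, -230.6, 117.8]
tcp_rot: [-180.0, 0.0, 10.6]
contact_force: [0.6, 1.5, 1.4]
gripper_width: 0.371
```

Call:
drive_tool(
  commands=[0, 0.005, 0, 0, 0, 0, 0, 0, 0, 0, 0, 0],
)

```text
clock: 4.75
position: [548.3, -230.7, 117.8]
tcp_rot: [-179.9, 0.0, 10.6]
contact_force: [-0.1, 3.4, 1.9]
gripper_width: 0.372
```

```bash
python3 st.py
```

```text
clk 4.75 pos [ 548.27 -230.7   117.85] along-decky -151.02 w 0.3720 mm 33.85
F [-0.09  3.44  1.94] Fy 3.39 T [ 0.797 -0.142  0.014]
```

Call:
drive_tool(
  commands=[0, 0.006, 0, 0, 0, 0, 0, 0],
)

```text
clock: 4.95
position: [548.3, -230.9, 117.9]
tcp_rot: [-179.9, 0.0, 10.6]
contact_force: [-0.9, 4.1, 1.5]
gripper_width: 0.372
```

Call:
drive_tool(
  commands=[0, 0.006, 0, 0, 0, 0, 0, 0],
)

```text
clock: 5.15
position: [548.3, -230.9, 117.9]
tcp_rot: [-179.8, 0.0, 10.6]
contact_force: [0.9, 7.1, 3.4]
gripper_width: 0.368
```

```bash
python3 st.py
```

```text
clk 5.15 pos [ 548.3  -230.9   117.93] along-decky -151.23 w 0.3678 mm 33.47
F [0.9  7.06 3.43] Fy 6.77 T [ 1.343 -0.07   0.059]
```

Call:
drive_tool(
  commands=[0, -0.012, 0, 0, 0, -0.012, 0, 0, 0, 0, 0, 0],
)

```text
clock: 5.45
position: [548.2, -230.7, 117.9]
tcp_rot: [179.9, 0.0, 10.6]
contact_force: [-0.3, 1.3, -0.5]
gripper_width: 0.378
```

Call:
drive_tool(
  commands=[0, -0.006, 0, 0, 0, 0, 0, 0, 0, 0, 0, 0],
)

```text
clock: 5.75
position: [548.1, -230.0, 117.9]
tcp_rot: [180.0, 0.0, 10.6]
contact_force: [1.2, -0.9, -1.4]
gripper_width: 0.371
```

Call:
drive_tool(
  commands=[0, -0.006, 0, 0, 0, 0, 0, 0, 0, 0, 0, 0],
)

```text
clock: 6.05
position: [548.0, -229.5, 118.0]
tcp_rot: [179.9, 0.0, 10.6]
contact_force: [-0.0, -3.0, -2.4]
gripper_width: 0.374
```

```bash
python3 st.py
```

```text
clk 6.05 pos [ 548.   -229.5   117.99] along-decky -149.79 w 0.3736 mm 33.99
F [-0.   -2.97 -2.42] Fy -2.92 T [-0.638 -0.151  0.042]
```

Call:
drive_tool(
  commands=[0, -0.006, 0.003, 0, 0, 0, 0, 0, 0, 0, 0, 0],
)

```text
clock: 6.35
position: [548.0, -229.4, 118.0]
tcp_rot: [179.9, -0.0, 10.6]
contact_force: [0.1, -5.3, 0.1]
gripper_width: 0.368
```

Call:
drive_tool(
  commands=[0, -0.006, 0, 0, 0, 0, 0, 0, 0, 0, 0, 0],
)

```text
clock: 6.65
position: [548.0, -229.3, 118.1]
tcp_rot: [179.8, -0.0, 10.6]
contact_force: [-0.0, -6.1, -1.0]
gripper_width: 0.371
```

```bash
python3 st.py
```

```text
clk 6.65 pos [ 548.02 -229.29  118.09] along-decky -149.59 w 0.3713 mm 33.79
F [-0.04 -6.13 -0.97] Fy -6.02 T [-1.171 -0.133 -0.004]
```

Handle 4 has about 1.1 to 1.3 mm of travel with hard stops on both sides, so it is sound. I'll relax, release, and go to handle 3.

Call:
drive_tool(
  commands=[0, 0.016, 0, 0, 0, 0, 0, 0],
)

```text
clock: 6.85
position: [548.1, -229.4, 118.0]
tcp_rot: [180.0, -0.0, 10.6]
contact_force: [0.2, -2.4, 1.5]
gripper_width: 0.375
```

Call:
drive_tool(
  commands=[0, 0, 0, 0, 0, 0, 0, 0, 0, 0, 0, 0],
  grip=-0.19,
)

```text
clock: 7.15
position: [547.8, -228.6, 117.6]
tcp_rot: [-179.9, 0.0, 10.6]
contact_force: [0.3, 0.8, 0.2]
gripper_width: 0.584
```

```bash
python3 st.py
python3 - <<'E'
from h import *
from rig import manip
p=manip.camera("wrist")
c=[x for x in caps(p,(0,0,640,480)) if x[2]>5]; print(c)
print(world(p,[x[:2] for x in c],136))
E
```

```text
clk 7.15 pos [ 547.84 -228.6   117.57] along-decky -148.88 w 0.5843 mm 53.18
F [0.32 0.79 0.18] Fy 0.72 T [ 0.04  -0.021 -0.039]
[(np.float64(132.89322553666017), np.float64(288.8804014496794), 115), (np.float64(322.60563246728617), np.float64(294.78361464062203), 361)]
[[ 531.3981975  -129.18132581  136.        ]
 [ 547.16945875 -229.54042524  136.        ]]
```

Call:
drive_tool(
  commands=[0, 0, -0.3, 0, 0, 0, -0.3, 0, 0, -0.4, 0, 0, 0, -0.4, 0, 0, 0, -0.185, 0, 0],
)

```text
clock: 7.7
position: [528.9, -129.7, 177.9]
tcp_rot: [-179.9, 0.0, 10.7]
contact_force: [0.1, -0.8, 0.0]
gripper_width: 0.596
```

Call:
drive_tool(
  commands=[0, 0, 0, 0, 0, 0, 0, 0],
)

```text
clock: 7.9
position: [530.1, -132.4, 177.9]
tcp_rot: [180.0, -0.0, 10.7]
contact_force: [0.6, -0.4, 0.2]
gripper_width: 0.594
```

```bash
python3 st.py
python3 - <<'E'
from h import *
from rig import manip
p=manip.camera("wrist"); cv2.imwrite("pics/w3.png",p["pixels"][:,:,::-1])
c=[x for x in caps(p,(0,0,640,480)) if x[2]>5]; print(c)
print(world(p,[x[:2] for x in c],136))
E
```

```text
clk 7.90 pos [ 530.1  -132.41  177.89] along-decky -51.07 w 0.5940 mm 54.06
F [ 0.61 -0.42  0.2 ] Fy -0.52 T [-0.031 -0.03  -0.047]
[(np.float64(518.1587537091988), np.float64(17.28729430806582), 197), (np.float64(41.589694915254235), np.float64(257.47606779661015), 204), (np.float64(177.75067506750676), np.float64(257.5221807895075), 210), (np.float64(319.6092989289192), np.float64(257.5068159688413), 216), (np.float64(460.74382249117497), np.float64(258.09480584972266), 214)]
[[ 699.51260164 -220.20599433  136.        ]
 [ 491.53411969   65.04933872  136.        ]
 [ 510.3324797   -33.33339567  136.        ]
 [ 528.96556376 -131.67560797  136.        ]
 [ 546.87642654 -229.65482771  136.        ]]
```

View pics/w3.png

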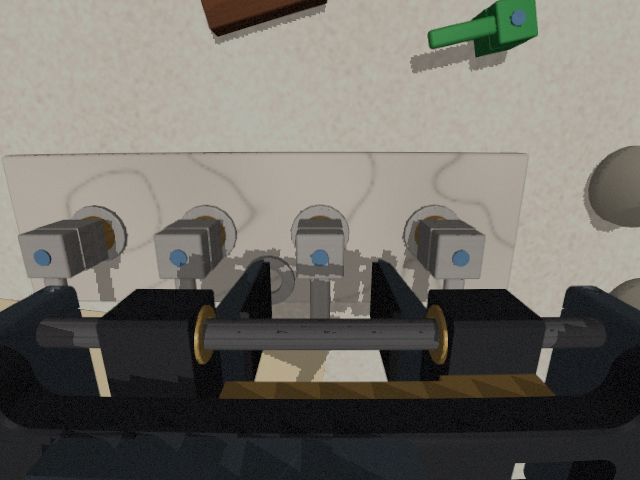

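Handle 3 cap is at (319.6,257.5), with the finger mid-line at about 321. I'll correct by 0.7 mm and descend.

Call:
drive_tool(
  commands=[-0.008, -0.007, 0.3, 0, 0, 0, 0.3, 0, 0, 0, 0, 0, 0, 0, 0, 0],
)

```text
clock: 8.35
position: [529.3, -132.8, 117.8]
tcp_rot: [-180.0, 0.0, 10.5]
contact_force: [-0.6, 0.0, 0.2]
gripper_width: 0.596
```

Call:
drive_tool(
  commands=[0, 0, 0, 0, 0, 0, 0, 0, 0, 0, 0, 0, 0, 0, 0, 0, 0, 0, 0, 0],
  grip=0.3,
)

```text
clock: 8.85
position: [529.7, -131.9, 118.8]
tcp_rot: [180.0, -0.1, 10.6]
contact_force: [0.3, 1.0, 4.5]
gripper_width: 0.374
```

```bash
python3 st.py
```

```text
clk 8.85 pos [ 529.75 -131.94  118.78] along-decky -50.54 w 0.3740 mm 34.03
F [0.33 1.   4.53] Fy 0.92 T [ 0.114 -0.037  0.009]
```

Call:
drive_tool(
  commands=[0, 0, -0.008, 0, 0, 0, 0, 0],
)

```text
clock: 9.05
position: [529.2, -131.9, 118.7]
tcp_rot: [180.0, -0.0, 10.6]
contact_force: [0.4, 0.2, 2.4]
gripper_width: 0.37
```

Call:
drive_tool(
  commands=[0, 0.006, 0, 0, 0, 0, 0, 0, 0, 0, 0, 0],
)

```text
clock: 9.35
position: [529.2, -132.1, 118.8]
tcp_rot: [-180.0, -0.0, 10.6]
contact_force: [0.4, 4.1, 4.8]
gripper_width: 0.37
```

Call:
drive_tool(
  commands=[0, 0.006, 0, 0, 0, 0, 0, 0, 0, 0, 0, 0],
)

```text
clock: 9.65
position: [529.2, -132.7, 118.7]
tcp_rot: [-180.0, -0.0, 10.6]
contact_force: [-0.2, 3.3, 5.8]
gripper_width: 0.373
```

Call:
drive_tool(
  commands=[0, 0.006, 0, 0, 0, 0, 0, 0, 0, 0, 0, 0],
)

```text
clock: 9.95
position: [529.3, -133.3, 118.6]
tcp_rot: [-180.0, 0.0, 10.6]
contact_force: [0.1, 4.1, 5.0]
gripper_width: 0.37
```

```bash
python3 st.py
```

```text
clk 9.95 pos [ 529.28 -133.3   118.63] along-decky -51.79 w 0.3696 mm 33.64
F [0.11 4.09 4.98] Fy 4.00 T [0.743 0.074 0.016]
```

Call:
drive_tool(
  commands=[0, 0.006, -0.004, 0, 0, 0, 0, 0, 0, 0, 0, 0],
)

```text
clock: 10.25
position: [529.2, -134.4, 118.7]
tcp_rot: [180.0, 0.0, 10.6]
contact_force: [0.5, 1.8, 2.8]
gripper_width: 0.372
```

Call:
drive_tool(
  commands=[0, 0.005, 0, 0, 0, 0, 0, 0, 0, 0, 0, 0],
)

```text
clock: 10.55
position: [529.3, -134.9, 118.7]
tcp_rot: [180.0, 0.0, 10.6]
contact_force: [-0.2, 2.0, -0.2]
gripper_width: 0.371
```

```bash
python3 st.py;  python3 - <<'E'
from h import *
from rig import manip
p=manip.camera("wrist")
c=[x for x in caps(p,(0,0,640,480)) if x[2]>5]; print(c)
print(world(p,[x[:2] for x in c],136))
E
```

```text
clk 10.55 pos [ 529.29 -134.89  118.66] along-decky -53.35 w 0.3706 mm 33.72
F [-0.18  2.   -0.19] Fy 2.00 T [ 0.289  0.027 -0.   ]
[(np.float64(129.47891219174926), np.float64(291.8578781593301), 368), (np.float64(499.78711782110616), np.float64(292.1799559972688), 362), (np.float64(320.7465264739016), np.float64(293.94095005632744), 361)]
[[ 510.17455415  -33.18064486  136.        ]
 [ 546.89014764 -229.62919319  136.        ]
 [ 528.41323231 -134.87582342  136.        ]]
```

Handle 3 travelled about 3 mm with only friction-level force, so it is loose. I'll recentre, firm the grip, and lift.

Call:
drive_tool(
  commands=[0, -0.015, 0, 0, 0, -0.012, 0, 0, 0, 0, 0, 0, 0, 0, 0, 0],
)

```text
clock: 11.0
position: [528.9, -132.1, 118.8]
tcp_rot: [180.0, 0.0, 10.6]
contact_force: [0.1, 0.1, -1.2]
gripper_width: 0.37
```

Call:
drive_tool(
  commands=[0, 0, 0, 0, 0, 0, 0, 0],
  grip=0.5,
  grip_force=15,
)

```text
clock: 11.2
position: [528.9, -132.1, 118.8]
tcp_rot: [-180.0, 0.0, 10.6]
contact_force: [0.2, 0.3, -2.6]
gripper_width: 0.369
```

```bash
python3 st.py
```

```text
clk 11.20 pos [ 528.94 -132.07  118.81] along-decky -50.52 w 0.3695 mm 33.62
F [ 0.16  0.27 -2.57] Fy 0.23 T [-0.019  0.002  0.019]
```

Call:
drive_tool(
  commands=[0, 0, -0.012, 0, 0, 0, 0, 0],
)

```text
clock: 11.4
position: [529.1, -132.1, 120.3]
tcp_rot: [180.0, -0.0, 10.6]
contact_force: [0.8, 0.4, -2.4]
gripper_width: 0.371
```

Call:
drive_tool(
  commands=[0, 0, -0.012, 0, 0, 0, 0, 0],
)

```text
clock: 11.6
position: [529.2, -132.2, 121.6]
tcp_rot: [180.0, -0.0, 10.6]
contact_force: [0.9, -0.6, -1.0]
gripper_width: 0.37
```

Call:
drive_tool(
  commands=[0, 0, -0.02, 0, 0, 0, -0.02, 0, 0, 0, 0, 0],
)

```text
clock: 11.9
position: [529.3, -132.2, 125.8]
tcp_rot: [180.0, -0.0, 10.6]
contact_force: [0.4, 0.1, -1.5]
gripper_width: 0.368
```

Call:
drive_tool(
  commands=[0, 0, -0.1, 0, 0, 0, -0.15, 0, 0, 0, -0.2, 0, 0, 0, -0.25, 0, 0, 0, 0, 0],
)

```text
clock: 12.4
position: [531.4, -132.7, 199.3]
tcp_rot: [179.8, -0.4, 10.6]
contact_force: [0.6, -0.1, -1.7]
gripper_width: 0.367
```

```bash
python3 st.py
python3 - <<'E'
from h import *
from rig import manip
p=manip.camera("side"); cv2.imwrite("pics/s4.png",cv2.resize(p["pixels"][170:320,240:400,::-1],None,fx=4,fy=4))
t=manip.camera("top"); cv2.imwrite("pics/t4.png",t["pixels"][:,:,::-1])
E
```

```text
clk 12.40 pos [ 531.42 -132.75  199.31] along-decky -51.65 w 0.3671 mm 33.40
F [ 0.6  -0.13 -1.74] Fy -0.24 T [-0.055 -0.036 -0.045]
```

View pics/s4.png

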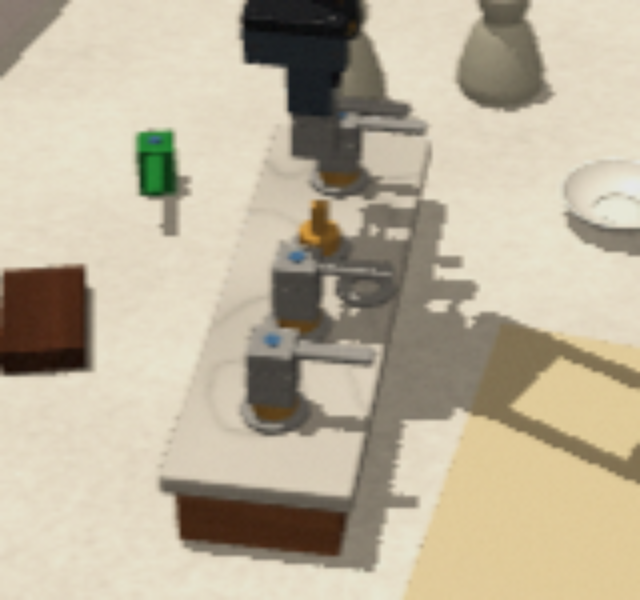

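The side view shows the bare brass stem at valve 3, with the handle in the fingers. Next, carry it to the tray.

Call:
drive_tool(
  commands=[0.017, -0.235, 0, 0, 0.034, -0.47, 0, 0, 0.034, -0.47, 0, 0, 0.034, -0.47, 0, 0, 0.034, -0.47, 0, 0],
)

```text
clock: 13.0
position: [503.7, 80.1, 193.7]
tcp_rot: [-180.0, 0.2, 10.6]
contact_force: [0.7, 0.5, -1.6]
gripper_width: 0.369
```

Call:
drive_tool(
  commands=[0.034, -0.47, 0, 0, 0.034, -0.47, 0, 0, 0.034, -0.47, 0, 0, 0.034, -0.47, 0, 0, 0.034, -0.47, 0, 0],
)

```text
clock: 13.5
position: [477.2, 314.0, 193.5]
tcp_rot: [179.9, 0.2, 10.6]
contact_force: [1.5, 0.3, -0.3]
gripper_width: 0.367
```

Call:
drive_tool(
  commands=[0.034, -0.47, 0, 0, 0.034, -0.47, 0, 0, 0.017, -0.24, 0, 0, 0, 0, 0, 0, 0, 0, 0, 0],
)

```text
clock: 14.0
position: [464.3, 429.7, 193.3]
tcp_rot: [179.8, 0.2, 10.7]
contact_force: [0.8, 0.4, -1.6]
gripper_width: 0.368
```

```bash
python3 st.py
python3 - <<'E'
from h import *
from rig import manip
p=manip.camera("wrist"); cv2.imwrite("pics/w5.png",p["pixels"][:,:,::-1])
t=manip.camera("top"); cv2.imwrite("pics/t5.png",t["pixels"][:,:,::-1])
E
```

```text
clk 14.00 pos [464.32 429.74 193.28] along-decky 513.59 w 0.3682 mm 33.51
F [ 0.77  0.44 -1.56] Fy 0.29 T [-0.029 -0.029  0.038]
```

View pics/w5.png

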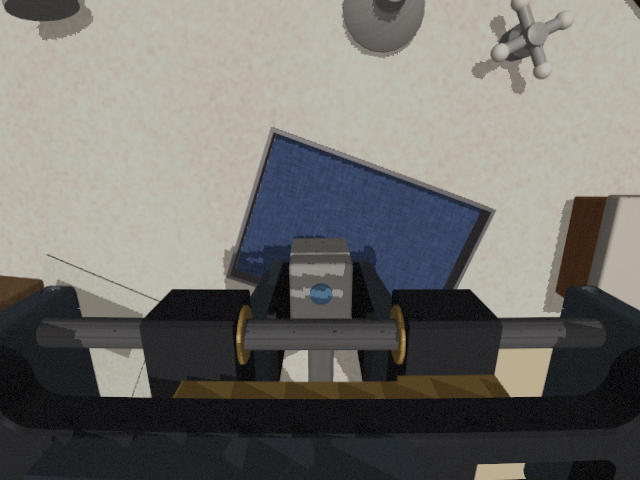

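View pics/t5.png

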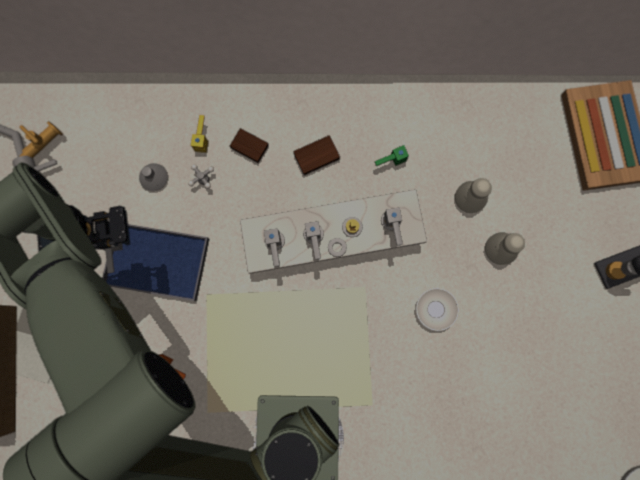

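Run:
```python
from h import *
from rig import manip
p=manip.camera("wrist")
w=world(p,[[274,129],[494,210],[231,277]],26);print(w)
print(np.linalg.norm(w[0]-w[1]),np.linalg.norm(w[0]-w[2]),"centre",(w[1]+w[2])/2, "yaw",np.degrees(np.arctan2(*(w[1]-w[0])[:2])))
print(manip.state()["position"])
```

```text
[[543.80948587 490.46671483  26.        ]
 [506.12940264 249.41323325  26.        ]
 [379.27763582 514.52807468  26.        ]]
243.9806747568222 166.2819254188252 centre [442.70351923 381.97065397  26.        ] yaw -171.11574990327028
[465.25709937 428.82766487 194.75186889]
```

Call:
drive_tool(
  commands=[0, 0, 0.4, 0, 0, 0, 0.4, 0, 0, 0, 0.35, 0, 0, 0, 0.25, 0, 0, 0, 0, 0],
)

```text
clock: 14.65
position: [463.2, 426.9, 51.6]
tcp_rot: [179.7, 0.4, 10.5]
contact_force: [-0.2, -0.4, 0.0]
gripper_width: 0.37
```

Call:
drive_tool(
  commands=[0, 0, 0.03, 0, 0, 0, 0, 0, 0, 0, 0, 0],
)

```text
clock: 14.95
position: [466.2, 430.8, 54.2]
tcp_rot: [-179.9, -0.2, 10.6]
contact_force: [-0.5, 0.5, -1.8]
gripper_width: 0.37
```

```bash
python3 st.py
```

```text
clk 14.95 pos [466.21 430.84  54.19] along-decky 514.32 w 0.3699 mm 33.66
F [-0.51  0.51 -1.78] Fy 0.59 T [ 0.044  0.004 -0.02 ]
```

Call:
drive_tool(
  commands=[0, 0, 0.04, 0, 0, 0, 0.04, 0, 0, 0, 0.04, 0, 0, 0, 0, 0, 0, 0, 0, 0],
)

```text
clock: 15.45
position: [465.1, 430.2, 40.0]
tcp_rot: [180.0, 0.0, 10.6]
contact_force: [-0.2, 0.8, -1.6]
gripper_width: 0.371
```

Call:
drive_tool(
  commands=[0, 0, 0.015, 0, 0, 0, 0.01, 0, 0, 0, 0, 0, 0, 0, 0, 0],
)

```text
clock: 15.85
position: [465.2, 430.2, 37.8]
tcp_rot: [180.0, -0.0, 10.6]
contact_force: [-0.5, -0.8, -2.7]
gripper_width: 0.365
```

Call:
drive_tool(
  commands=[0, 0, 0.008, 0, 0, 0, 0, 0, 0, 0, 0, 0],
)

```text
clock: 16.15
position: [465.2, 430.2, 37.0]
tcp_rot: [180.0, 0.0, 10.6]
contact_force: [0.0, 0.3, -1.2]
gripper_width: 0.368
```

Call:
drive_tool(
  commands=[0, 0, 0.006, 0, 0, 0, 0, 0, 0, 0, 0, 0],
)

```text
clock: 16.45
position: [465.3, 430.4, 36.7]
tcp_rot: [-180.0, -0.0, 10.6]
contact_force: [0.5, -0.0, 0.3]
gripper_width: 0.368
```

Call:
drive_tool(
  commands=[0, 0, 0.005, 0, 0, 0, 0, 0],
)

```text
clock: 16.65
position: [465.4, 430.4, 36.6]
tcp_rot: [-180.0, -0.0, 10.6]
contact_force: [-0.8, -0.8, 5.6]
gripper_width: 0.37
```

Call:
drive_tool(
  commands=[0, 0, 0, 0, 0, 0, 0, 0, 0, 0, 0, 0],
  grip=-0.19,
  grip_force=4,
)

```text
clock: 16.95
position: [465.1, 430.1, 35.5]
tcp_rot: [180.0, 0.0, 10.6]
contact_force: [0.2, -0.5, -0.4]
gripper_width: 0.584
```

Call:
drive_tool(
  commands=[0, 0, -0.2, 0, 0, 0, -0.5, 0, 0, 0, -0.5, 0, 0, 0, -0.4, 0, 0, 0, 0, 0],
)

```text
clock: 17.45
position: [467.9, 432.7, 202.9]
tcp_rot: [-179.6, -0.7, 10.6]
contact_force: [1.1, 0.8, -0.4]
gripper_width: 0.596
```

```bash
python3 st.py
python3 - <<'E'
from h import *
from rig import manip
p=manip.camera("wrist"); cv2.imwrite("pics/w6.png",p["pixels"][:,:,::-1])
E
```

```text
clk 17.45 pos [467.94 432.7  202.94] along-decky 515.83 w 0.5961 mm 54.24
F [ 1.13  0.81 -0.41] Fy 0.59 T [ 0.039 -0.039  0.014]
```

View pics/w6.png

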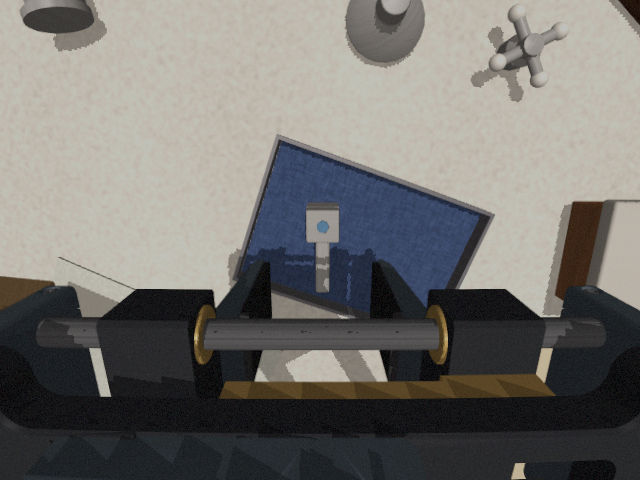

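The first handle stands upright in the tray, cap at (322,227). Now to handle 2.

Call:
drive_tool(
  commands=[-0.04, 0.464, 0, 0, -0.04, 0.464, 0, 0, -0.04, 0.464, 0, 0, -0.04, 0.464, 0, 0, -0.04, 0.464, 0, 0],
)

```text
clock: 18.0
position: [487.2, 196.4, 194.1]
tcp_rot: [180.0, 0.2, 10.6]
contact_force: [0.7, -0.3, -0.2]
gripper_width: 0.596
```

Call:
drive_tool(
  commands=[-0.04, 0.464, 0, 0, -0.04, 0.464, 0, 0, -0.04, 0.464, 0, 0, -0.04, 0.464, 0, 0, -0.046, 0.469, 0, 0],
)

```text
clock: 18.5
position: [509.7, -35.5, 194.2]
tcp_rot: [-180.0, 0.2, 10.6]
contact_force: [0.3, -0.7, -0.0]
gripper_width: 0.593
```

Call:
drive_tool(
  commands=[0, 0, 0.175, 0, 0, 0, 0, 0, 0, 0, 0, 0],
)

```text
clock: 18.8
position: [509.9, -33.4, 177.2]
tcp_rot: [-179.9, 0.2, 10.6]
contact_force: [1.2, 0.4, -0.3]
gripper_width: 0.591
```

```bash
python3 st.py
python3 - <<'E'
from h import *
from rig import manip
p=manip.camera("wrist"); cv2.imwrite("pics/w7.png",p["pixels"][:,:,::-1])
c=[x for x in caps(p,(0,0,640,480)) if x[2]>5]; print(c)
print(world(p,[x[:2] for x in c],136))
E
```

```text
clk 18.80 pos [509.91 -33.42 177.23] along-decky 49.95 w 0.5913 mm 53.81
F [ 1.19  0.43 -0.29] Fy 0.20 T [-0.02   0.007  0.   ]
[(np.float64(634.3504989308624), np.float64(18.901639344262296), 161), (np.float64(16.001872899873305), np.float64(227.791226749417), 4175), (np.float64(178.7260397830018), np.float64(255.83027641436323), 216), (np.float64(321.10737773526245), np.float64(255.77161305751525), 220), (np.float64(599.8803125856869), np.float64(255.66232519879352), 205)]
[[ 693.75086784 -191.89994151  136.        ]
 [ 490.65199061  181.63691313  136.        ]
 [ 491.68669166   64.92575317  136.        ]
 [ 510.3060419   -33.39748675  136.        ]
 [ 546.91563637 -229.6201746   136.        ]]
```

View pics/w7.png

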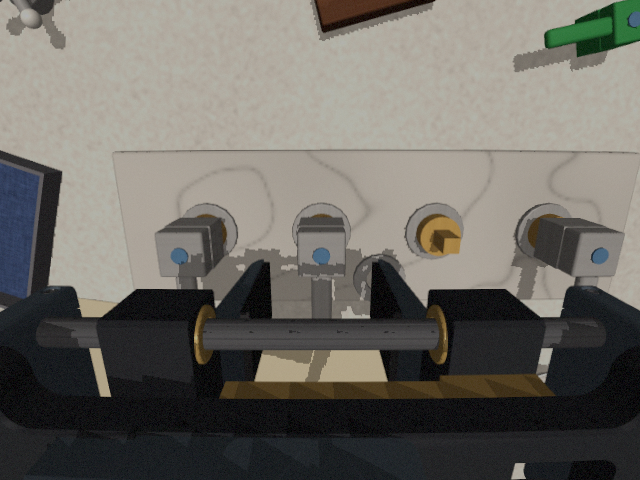

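Handle 2's cap is at (321,256), centred between the fingers. I'll descend, grip and wiggle.

Call:
drive_tool(
  commands=[0.003, 0, 0.3, 0, 0, 0, 0.29, 0, 0, 0, 0, 0, 0, 0, 0, 0],
)

```text
clock: 19.25
position: [511.5, -32.9, 120.1]
tcp_rot: [180.0, -0.0, 10.7]
contact_force: [0.5, -0.6, -0.2]
gripper_width: 0.593
```

Call:
drive_tool(
  commands=[0, 0, 0, 0, 0, 0, 0, 0, 0, 0, 0, 0, 0, 0, 0, 0, 0, 0, -0.006, 0],
  grip=0.3,
)

```text
clock: 19.75
position: [511.7, -33.7, 120.6]
tcp_rot: [180.0, -0.1, 10.6]
contact_force: [0.5, 0.0, -0.1]
gripper_width: 0.367
```

```bash
python3 st.py
```

```text
clk 19.75 pos [511.66 -33.72 120.64] along-decky 49.33 w 0.3675 mm 33.44
F [ 0.51  0.04 -0.12] Fy -0.05 T [ 0.119 -0.179 -0.064]
```

Call:
drive_tool(
  commands=[0, 0.006, 0, 0, 0, 0, 0, 0, 0, 0, 0, 0],
)

```text
clock: 20.05
position: [511.8, -33.9, 120.6]
tcp_rot: [-180.0, -0.1, 10.6]
contact_force: [0.7, 3.8, 5.0]
gripper_width: 0.37
```

Call:
drive_tool(
  commands=[0, 0.006, 0, 0, 0, 0, 0, 0, 0, 0, 0, 0],
)

```text
clock: 20.35
position: [511.7, -34.4, 120.5]
tcp_rot: [-180.0, -0.1, 10.6]
contact_force: [-0.4, 3.7, 5.6]
gripper_width: 0.373
```

Call:
drive_tool(
  commands=[0, 0.006, 0, 0, 0, 0, 0, 0, 0, 0, 0, 0],
)

```text
clock: 20.65
position: [511.7, -34.5, 120.5]
tcp_rot: [-179.9, -0.1, 10.6]
contact_force: [-0.1, 4.8, 5.5]
gripper_width: 0.372
```

```bash
python3 st.py
```

```text
clk 20.65 pos [511.74 -34.52 120.52] along-decky 48.53 w 0.3718 mm 33.84
F [-0.08  4.76  5.52] Fy 4.70 T [ 0.983  0.038 -0.001]
```

Call:
drive_tool(
  commands=[0, 0, -0.009, 0, 0, 0, 0, 0, 0, 0, 0, 0],
)

```text
clock: 20.95
position: [511.4, -34.8, 120.8]
tcp_rot: [-179.9, -0.0, 10.6]
contact_force: [-0.2, 5.6, 2.6]
gripper_width: 0.371
```

Call:
drive_tool(
  commands=[0, 0.006, 0, 0, 0, 0, 0, 0, 0, 0, 0, 0],
)

```text
clock: 21.25
position: [511.4, -34.9, 120.8]
tcp_rot: [-179.9, -0.0, 10.6]
contact_force: [1.3, 7.2, 2.7]
gripper_width: 0.372
```

```bash
python3 st.py
```

```text
clk 21.25 pos [511.44 -34.92 120.82] along-decky 48.19 w 0.3717 mm 33.83
F [1.26 7.19 2.69] Fy 6.83 T [ 1.33  -0.192  0.038]
```

Call:
drive_tool(
  commands=[0, -0.012, 0, 0, 0, -0.012, 0, 0, 0, 0, 0, 0, 0, 0, 0, 0],
)

```text
clock: 21.65
position: [511.1, -34.4, 120.8]
tcp_rot: [179.9, 0.0, 10.6]
contact_force: [2.1, -0.0, 1.9]
gripper_width: 0.369
```

Call:
drive_tool(
  commands=[0, -0.008, 0, 0, 0, 0, 0, 0, 0, 0, 0, 0],
)

```text
clock: 21.95
position: [510.9, -33.3, 120.9]
tcp_rot: [180.0, 0.0, 10.6]
contact_force: [0.4, -2.1, 0.1]
gripper_width: 0.371
```

Call:
drive_tool(
  commands=[0, -0.006, 0, 0, 0, 0, 0, 0, 0, 0, 0, 0],
)

```text
clock: 22.25
position: [510.9, -32.9, 121.0]
tcp_rot: [179.9, -0.0, 10.6]
contact_force: [0.9, -4.8, 1.2]
gripper_width: 0.371
```

```bash
python3 st.py
```

```text
clk 22.25 pos [510.95 -32.87 120.98] along-decky 50.30 w 0.3707 mm 33.74
F [ 0.88 -4.76  1.21] Fy -4.84 T [-0.863 -0.177  0.014]
```

Call:
drive_tool(
  commands=[0, -0.006, 0, 0, 0, 0, 0, 0, 0, 0, 0, 0],
)

```text
clock: 22.55
position: [510.9, -32.7, 121.0]
tcp_rot: [179.9, -0.0, 10.6]
contact_force: [1.1, -5.8, 0.5]
gripper_width: 0.369
```

Call:
drive_tool(
  commands=[0, -0.004, 0, 0, 0, 0, 0, 0, 0, 0, 0, 0],
)

```text
clock: 22.85
position: [510.9, -32.6, 121.1]
tcp_rot: [179.8, -0.0, 10.6]
contact_force: [1.6, -6.7, 1.6]
gripper_width: 0.374
```

```bash
python3 st.py;python3 - <<'E'
from h import *
from rig import manip
p=manip.camera("wrist")
c=[x for x in caps(p,(200,0,640,480)) if x[2]>5]; print(c)
print(world(p,[x[:2] for x in c],136))
E
```

```text
clk 22.85 pos [510.94 -32.61 121.07] along-decky 50.55 w 0.3735 mm 33.99
F [ 1.6  -6.75  1.63] Fy -6.93 T [-1.341 -0.263 -0.041]
[(np.float64(320.86794729960775), np.float64(292.87448456200343), 346)]
[[509.55914239 -32.72159021 136.        ]]
```

Handle 2 meets stiff stops on both sides: about ±1.2 mm at 7 N, including tilt and compliance, against 2.8 mm one way at 2 N for handle 3. It is sound. I'll relax, release, and go to handle 1, which must confirm as loose.

Call:
drive_tool(
  commands=[0, 0.01, 0, 0, 0, 0.008, 0, 0, 0, 0, 0, 0],
)

```text
clock: 23.2
position: [511.0, -32.9, 121.0]
tcp_rot: [-180.0, -0.0, 10.6]
contact_force: [0.9, -2.8, 2.6]
gripper_width: 0.374
```

Call:
drive_tool(
  commands=[0, 0, 0, 0, 0, 0, 0, 0, 0, 0, 0, 0],
  grip=-0.19,
)

```text
clock: 23.5
position: [510.5, -32.6, 120.6]
tcp_rot: [-179.9, 0.1, 10.6]
contact_force: [-0.5, -0.1, -0.2]
gripper_width: 0.585
```

```bash
python3 st.py
```

```text
clk 23.50 pos [510.5  -32.62 120.59] along-decky 50.62 w 0.5849 mm 53.22
F [-0.49 -0.12 -0.21] Fy -0.03 T [ 0.001 -0.036 -0.026]
```

Call:
drive_tool(
  commands=[0, 0, -0.3, 0, 0, 0, -0.28, 0, 0, -0.4, 0, 0, 0, -0.4, 0, 0, 0, -0.189, 0, 0],
)

```text
clock: 24.0
position: [491.8, 66.5, 179.0]
tcp_rot: [-179.9, 0.0, 10.7]
contact_force: [0.6, -0.5, 0.0]
gripper_width: 0.598
```

Call:
drive_tool(
  commands=[0, 0, 0, 0, 0, 0, 0, 0, 0, 0, 0, 0],
)

```text
clock: 24.3
position: [492.9, 63.4, 178.8]
tcp_rot: [180.0, 0.0, 10.6]
contact_force: [-0.4, -0.0, 0.0]
gripper_width: 0.6
```

```bash
python3 st.py
python3 - <<'E'
from h import *
from rig import manip
p=manip.camera("wrist"); cv2.imwrite("pics/w8.png",p["pixels"][:,:,::-1])
c=[x for x in caps(p,(200,0,640,480)) if x[2]>5]; print(c)
print(world(p,[x[:2] for x in c],136))
E
```

```text
clk 24.30 pos [492.88  63.36 178.8 ] along-decky 148.21 w 0.6003 mm 54.63
F [-0.41 -0.    0.04] Fy 0.07 T [ 0.007 -0.053  0.033]
[(np.float64(318.5741655621159), np.float64(257.0200024099289), 215), (np.float64(459.40774603174606), np.float64(256.8063492063492), 215)]
[[491.63134115  64.86166935 136.        ]
 [509.99060848 -33.07069928 136.        ]]
```

View pics/w8.png

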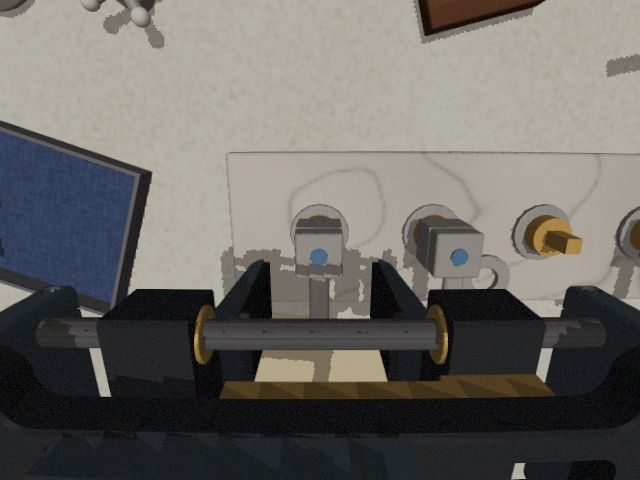

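Handle 1's cap is at (318.6,257), about 1.3 mm off the finger mid-line. I'll correct and descend.

Call:
drive_tool(
  commands=[-0.006, -0.014, 0.3, 0, 0, 0, 0.3, 0, 0, 0, 0, 0, 0, 0, 0, 0],
)

```text
clock: 24.75
position: [492.2, 64.7, 119.1]
tcp_rot: [180.0, 0.0, 10.6]
contact_force: [0.3, -0.1, 0.3]
gripper_width: 0.597
```

Call:
drive_tool(
  commands=[0, 0, 0, 0, 0, 0, 0, 0, 0, 0, 0, 0, 0, 0, 0, 0, 0, 0, -0.008, 0],
  grip=0.3,
)

```text
clock: 25.25
position: [492.2, 65.4, 120.1]
tcp_rot: [180.0, -0.1, 10.6]
contact_force: [0.2, -0.3, -1.2]
gripper_width: 0.374
```

```bash
python3 st.py
```

```text
clk 25.25 pos [492.2   65.36 120.09] along-decky 150.30 w 0.3735 mm 33.99
F [ 0.23 -0.29 -1.2 ] Fy -0.33 T [ 0.029 -0.038 -0.028]
```

Call:
drive_tool(
  commands=[0, 0.006, 0, 0, 0, 0, 0, 0, 0, 0, 0, 0],
)

```text
clock: 25.55
position: [492.2, 65.0, 119.9]
tcp_rot: [-180.0, -0.0, 10.6]
contact_force: [0.1, 0.8, 2.3]
gripper_width: 0.373
```

Call:
drive_tool(
  commands=[0, 0.006, 0, 0, 0, 0, 0, 0, 0, 0, 0, 0],
)

```text
clock: 25.85
position: [492.2, 64.6, 119.8]
tcp_rot: [-180.0, -0.0, 10.6]
contact_force: [-0.5, 2.7, 2.7]
gripper_width: 0.366
```

Call:
drive_tool(
  commands=[0, 0.006, -0.004, 0, 0, 0, 0, 0, 0, 0, 0, 0],
)

```text
clock: 26.15
position: [492.1, 63.2, 119.9]
tcp_rot: [180.0, 0.0, 10.6]
contact_force: [0.3, 0.5, 0.8]
gripper_width: 0.37
```

```bash
python3 st.py
```

```text
clk 26.15 pos [492.11  63.23 119.93] along-decky 148.22 w 0.3704 mm 33.71
F [0.26 0.46 0.76] Fy 0.41 T [ 0.217  0.038 -0.022]
```

Handle 1 travelled 2.1 mm at 0.5 N, so it is loose. I'll recentre and lift.

Call:
drive_tool(
  commands=[0, -0.01, 0, 0, 0, -0.007, 0, 0, 0, 0, 0, 0, 0, 0, 0, 0],
)

```text
clock: 26.55
position: [491.8, 65.0, 119.9]
tcp_rot: [180.0, 0.0, 10.6]
contact_force: [0.3, -1.0, -0.4]
gripper_width: 0.372
```

Call:
drive_tool(
  commands=[0, 0, 0, 0, 0, 0, 0, 0],
  grip=0.5,
  grip_force=15,
)

```text
clock: 26.75
position: [491.7, 65.2, 119.9]
tcp_rot: [-180.0, 0.0, 10.6]
contact_force: [-0.0, -0.5, -1.4]
gripper_width: 0.365
```

```bash
python3 st.py
```

```text
clk 26.75 pos [491.73  65.25 119.94] along-decky 150.28 w 0.3653 mm 33.24
F [-0.01 -0.47 -1.43] Fy -0.46 T [-0.143  0.011 -0.052]
```

Call:
drive_tool(
  commands=[0, 0, -0.012, 0, 0, 0, 0, 0],
)

```text
clock: 26.95
position: [491.9, 65.4, 121.3]
tcp_rot: [-180.0, 0.0, 10.6]
contact_force: [-0.5, 0.3, -1.9]
gripper_width: 0.365
```

Call:
drive_tool(
  commands=[0, 0, -0.012, 0, 0, 0, 0, 0],
)

```text
clock: 27.15
position: [492.0, 65.3, 122.6]
tcp_rot: [-180.0, -0.0, 10.6]
contact_force: [0.2, -0.2, -2.0]
gripper_width: 0.368
```

Call:
drive_tool(
  commands=[0, 0, -0.02, 0, 0, 0, -0.02, 0, 0, 0, 0, 0],
)

```text
clock: 27.45
position: [492.2, 65.3, 126.9]
tcp_rot: [180.0, -0.0, 10.6]
contact_force: [-0.6, -0.6, -2.5]
gripper_width: 0.37
```

Call:
drive_tool(
  commands=[0, 0, -0.1, 0, 0, 0, -0.15, 0, 0, 0, -0.2, 0, 0, 0, -0.2, 0, 0, 0, 0, 0],
)

```text
clock: 27.95
position: [494.1, 65.5, 194.7]
tcp_rot: [180.0, -0.4, 10.6]
contact_force: [0.2, 0.1, -2.4]
gripper_width: 0.364
```

Call:
drive_tool(
  commands=[0.015, -0.286, 0, 0, 0.015, -0.47, 0, 0, 0.015, -0.47, 0, 0, 0.015, -0.47, 0, 0, 0.015, -0.47, 0, 0],
)

```text
clock: 28.45
position: [458.6, 280.9, 190.7]
tcp_rot: [180.0, 0.1, 10.6]
contact_force: [-0.1, 0.5, -2.1]
gripper_width: 0.366
```

Call:
drive_tool(
  commands=[0.015, -0.3, 0, 0, 0, -0.19, 0, 0, 0, 0, 0, 0, 0, 0, 0, 0],
)

```text
clock: 28.85
position: [451.4, 327.5, 190.7]
tcp_rot: [179.9, 0.1, 10.7]
contact_force: [-0.6, -0.1, -1.3]
gripper_width: 0.367
```

```bash
python3 st.py
python3 - <<'E'
from h import *
from rig import manip
p=manip.camera("wrist"); cv2.imwrite("pics/w9.png",p["pixels"][:,:,::-1])
E
```

```text
clk 28.85 pos [451.42 327.46 190.65] along-decky 415.42 w 0.3667 mm 33.37
F [-0.6  -0.14 -1.34] Fy -0.03 T [-0.019 -0.007 -0.003]
```

View pics/w9.png

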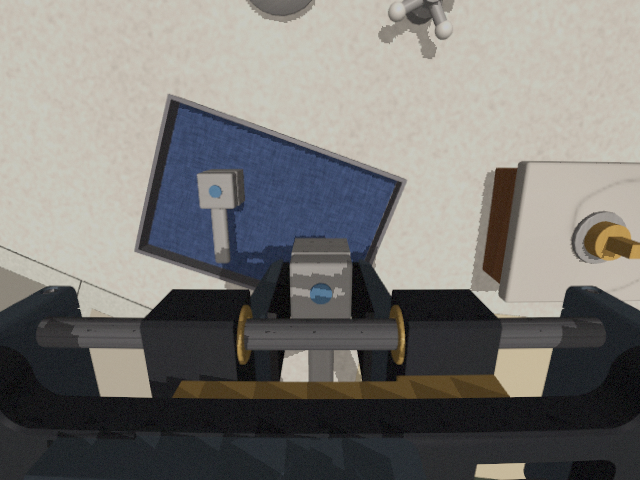

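Handle 1 is over the near half of the tray and the first handle stands well clear at (215,190). I'll descend.

Call:
drive_tool(
  commands=[0, 0, 0.4, 0, 0, 0, 0.4, 0, 0, 0, 0.35, 0, 0, 0, 0.22, 0, 0, 0, 0, 0],
)

```text
clock: 29.4
position: [449.9, 324.9, 51.4]
tcp_rot: [179.8, 0.4, 10.5]
contact_force: [-0.1, -0.9, -2.6]
gripper_width: 0.371
```

Call:
drive_tool(
  commands=[0, 0, 0.03, 0, 0, 0, 0.03, 0, 0, 0, 0, 0, 0, 0, 0, 0],
)

```text
clock: 29.8
position: [452.5, 328.2, 49.5]
tcp_rot: [-180.0, -0.1, 10.6]
contact_force: [-0.6, -0.7, -2.2]
gripper_width: 0.365
```

```bash
python3 st.py
```

```text
clk 29.80 pos [452.46 328.22  49.5 ] along-decky 415.98 w 0.3649 mm 33.20
F [-0.55 -0.71 -2.22] Fy -0.60 T [ 0.036  0.    -0.015]
```

Call:
drive_tool(
  commands=[0, 0, 0.03, 0, 0, 0, 0.03, 0, 0, 0, 0.02, 0, 0, 0, 0, 0, 0, 0, 0, 0],
)

```text
clock: 30.3
position: [451.9, 327.9, 40.4]
tcp_rot: [180.0, 0.0, 10.6]
contact_force: [0.5, -0.1, -2.4]
gripper_width: 0.363
```

Call:
drive_tool(
  commands=[0, 0, 0.01, 0, 0, 0, 0.01, 0, 0, 0, 0, 0, 0, 0, 0, 0],
)

```text
clock: 30.7
position: [451.9, 327.9, 38.5]
tcp_rot: [180.0, -0.0, 10.6]
contact_force: [0.3, -0.4, -2.2]
gripper_width: 0.368
```

Call:
drive_tool(
  commands=[0, 0, 0.006, 0, 0, 0, 0, 0, 0, 0, 0, 0],
)

```text
clock: 31.0
position: [452.0, 328.0, 38.0]
tcp_rot: [-180.0, -0.0, 10.6]
contact_force: [-0.3, 0.6, -1.7]
gripper_width: 0.367
```

Call:
drive_tool(
  commands=[0, 0, 0.006, 0, 0, 0, 0, 0, 0, 0, 0, 0],
)

```text
clock: 31.3
position: [452.1, 328.1, 37.9]
tcp_rot: [-180.0, -0.0, 10.6]
contact_force: [-0.8, -0.3, 4.6]
gripper_width: 0.365
```

Call:
drive_tool(
  commands=[0, 0, 0.005, 0, 0, 0, 0, 0, 0, 0, 0, 0],
)

```text
clock: 31.6
position: [452.2, 328.1, 37.8]
tcp_rot: [-180.0, -0.1, 10.6]
contact_force: [-1.4, -1.7, 8.4]
gripper_width: 0.366
```

Handle 1 is seated on the felt. I'll back off slightly, release, and rise.

Call:
drive_tool(
  commands=[0, 0, -0.007, 0, 0, 0, 0, 0],
)

```text
clock: 31.8
position: [452.1, 328.1, 37.9]
tcp_rot: [-180.0, -0.0, 10.6]
contact_force: [-0.6, -0.9, 4.5]
gripper_width: 0.366
```

Call:
drive_tool(
  commands=[0, 0, 0, 0, 0, 0, 0, 0, 0, 0, 0, 0],
  grip=-0.19,
)

```text
clock: 32.1
position: [451.7, 327.8, 37.0]
tcp_rot: [180.0, 0.0, 10.6]
contact_force: [-0.4, 0.7, 0.6]
gripper_width: 0.583
```

Call:
drive_tool(
  commands=[0, 0, -0.2, 0, 0, 0, -0.5, 0, 0, 0, -0.5, 0, 0, 0, -0.5, 0, -0.4, 0, 0, 0],
)

```text
clock: 32.6
position: [419.7, 324.7, 215.0]
tcp_rot: [-179.5, -1.0, 10.5]
contact_force: [-0.8, 0.6, 0.1]
gripper_width: 0.594
```

Call:
drive_tool(
  commands=[-0.4, 0, 0, 0, 0, 0.4, 0, 0, 0, 0.4, 0, 0, 0, 0, 0, 0],
)

```text
clock: 33.0
position: [387.6, 231.4, 207.5]
tcp_rot: [179.9, 0.0, 10.4]
contact_force: [-0.4, 0.4, 0.5]
gripper_width: 0.598
```

```bash
python3 st.py
python3 - <<'E'
from h import *
from rig import manip
p=manip.camera("wrist"); cv2.imwrite("pics/w10.png",p["pixels"][:,:,::-1])
s=manip.camera("side"); cv2.imwrite("pics/s10.png",s["pixels"][:,:,::-1])
t=manip.camera("top"); cv2.imwrite("pics/t10.png",t["pixels"][:,:,::-1])
c=caps(s,(285,190,350,310)); print(c, world(s,[x[:2] for x in c],136))
a=cv2.imread("pics/s10.png")
cv2.imwrite("pics/s10c.png",cv2.resize(a[180:440,200:380],None,fx=2.3,fy=2.3,interpolation=cv2.INTER_CUBIC))
E
```

```text
clk 33.00 pos [387.61 231.37 207.47] along-decky 332.71 w 0.5980 mm 54.41
F [-0.42  0.4   0.52] Fy 0.47 T [ 0.011 -0.013 -0.024]Traceback (most recent call last):
  File "<stdin>", line 6, in <module>
  File "h.py", line 7, in world
    n=cv2.undistortPoints(np.array(uv,float).reshape(-1,1,2),p["mtx"],np.array(p["dist"])).reshape(-1,2)
      ~~~~~~~~~~~~~~~~~~~^^^^^^^^^^^^^^^^^^^^^^^^^^^^^^^^^^^^^^^^^^^^^^^^^^^^^^^^^^^^^^^^^
cv2.error: OpenCV(4.12.0) /io/opencv/modules/calib3d/src/undistort.dispatch.cpp:347: error: (-215:Assertion failed) CV_IS_MAT(_src) && CV_IS_MAT(_dst) && (_src->rows == 1 || _src->cols == 1) && (_dst->rows == 1 || _dst->cols == 1) && _src->cols + _src->rows - 1 == _dst->rows + _dst->cols - 1 && (CV_MAT_TYPE(_src->type) == CV_32FC2 || CV_MAT_TYPE(_src->type) == CV_64FC2) && (CV_MAT_TYPE(_dst->type) == CV_32FC2 || CV_MAT_TYPE(_dst->type) == CV_64FC2) in function 'cvUndistortPointsInternal'
```

View pics/t10.png

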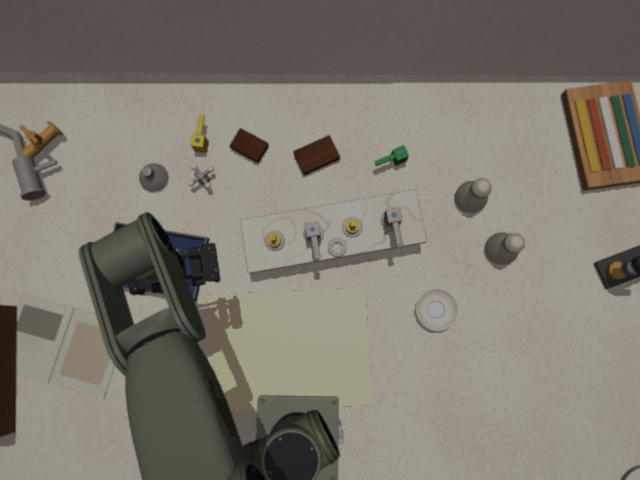

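Run:
```python
from h import *
from rig import manip
t=manip.camera("top"); c=caps(t,(235,190,430,280)); print(c, world(t,[x[:2] for x in c],136))
p=manip.camera("wrist"); c=[x for x in caps(p,(0,0,640,480)) if x[2]<500]; print(c)
a=cv2.imread("pics/s10.png"); b=cv2.resize(a[180:440,200:380],None,fx=2.2,fy=2.2,interpolation=cv2.INTER_CUBIC)
w=cv2.imread("pics/w10.png"); w=cv2.resize(w,(400,300))
o=np.zeros((572,800,3),np.uint8); o[:b.shape[0],:b.shape[1]]=b; o[:300,398:798]=w
cv2.imwrite("pics/fin.png",o)
```

```text
[(np.float64(393.852140077821), np.float64(214.4513618677043), 16), (np.float64(312.04007633587787), np.float64(228.53053435114504), 16)] [[ 548.93732129 -229.52883743  136.        ]
 [ 512.08275901  -32.66752261  136.        ]]
[(np.float64(130.71671743415158), np.float64(105.27109836946784), 137), (np.float64(237.5131717597471), np.float64(139.8846153846154), 128)]
```

View pics/fin.png

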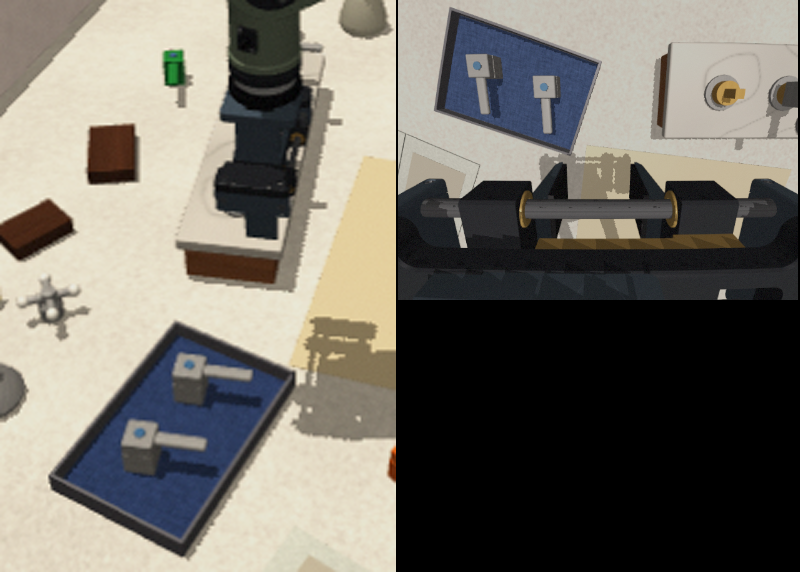

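Both handles stand upright in the tray. The two sound handles are within about 0.4 mm of where they started, the bystanders look unmoved, and the arm is clear. Handing in.

```bash
python3 -c "
from rig import manip
print(manip.hand_in())"
```

```text
the job is handed in; nothing more can be done
None
```

I found handles 1 and 3 (deck y = +150 and −50 mm) to be the loose ones, lifted both off, and set them upright on the felt in the repair tray. I handed in at about 33 s of the 72 s; no verdict was reported.

- **How they were told apart:** Handle 3 moved about 2.8 mm to one side with only 2 N on it, and handle 1 moved about 2.1 mm with 0.5 N. Handles 2 and 4 met stiff stops on both sides at about 7 N, so I left them seated and never pulled up on them.
- **Handle 2 was less clear-cut:** Its total travel at about 7 N was 2.4 mm, against 1.6 mm for handle 4. I put the extra down to tilt and give, because the force rose steeply at both ends.
- **Set-down:** The wrist force when putting the handles down stayed under 9 N. Both stand upright in the side and wrist pictures, about 100 mm apart.
- **Last checks:** The top camera shows the caps of handles 2 and 4 within about 0.4 mm of their starting positions. The bystanders look unmoved by eye in the top view. I judged the stems shut only from the levers and bare stems looking unturned; I did not measure their angles.
- **Cameras and readings:** The top and side cameras differed by about 4 mm in x. I went by the wrist camera, which fell between them, and the measured tool position jittered by up to about 1 mm.

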